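# Fit the preheat relay and hold the glow-plug dial on the third click

### The job

Plug the orange relay fully home into the hole of the white relay base and let go of it. Only then turn the red-gripped spring-return preheat dial on the white switch pod clockwise (seen from above), past its first two clicks to the third (the orange mark), and hold it there against the spring for at least two seconds; finish while still holding it there, without letting go. Leave the blue box, the green stopper, the compass and the marlinspike where they are.

Things in the scene. Friction and masses are not known exactly. Their poses are not given: they have to be found in the camera images.
- relay: Plug-in relay, loose, about 70 g, standing upright on its foot on the table at the start. Orange shell 36 (x) x 28 (y) x 32 (z) mm, whose underside is 14 mm above the origin and whose top is 46 mm above it; below the shell a centred grey plug foot 24 (x) x 16 (y) x 14 (z) mm, its lowest 3 mm tapered to 22 x 14 mm. Origin: centre of the underside of the foot; z up through the shell. It may be plugged in either way round (half turn about z).
- socket_mouth (a point): Centre of the mouth of the hole in the fixed white relay base (a block 70 x 60 x 26 mm high standing on the table); the point is level with the block's top face, 26 mm above the table. The hole is 26 mm along this frame's x and 18 mm along its y, 18 mm deep, with a 2 mm chamfer; z is up. The relay is home when its shell rests on the block's top, its foot 14 mm down the hole. It slides in without force.
- pod: Fixed white switch pod 100 x 100 x 40 mm high, carrying the dial on top at its centre. Origin: centre of its underside, on the table; z up. Four marks on its top on a 40 mm radius show the dial positions: rest (on the pod's +x axis, black), first and second click (black), third click (orange), each 0.35 rad clockwise from the last.
- dial_grip (a point): On the dial's turning axis (vertical), halfway up its red grip bar, 62 mm above the table. The dial is a black disc of radius 30 mm (from 40 to 48 mm above the table) with an upright red grip bar on it, 50 mm long, 12 mm thick, 28 mm high (48 to 76 mm above the table), centred on the axis. This frame turns with the dial: x runs along the bar towards the end with the white line (the pointer), z up. At rest the pointer lies along the pod's +x.
- dial (a joint): Angle of the dial in rad, 0 at rest, growing as it turns clockwise seen from above. Clicks (detents, felt as a ripple of 0.035 N m) at 0.35, 0.70 and 1.05; a stop at 1.22. A spring always drives it back to 0 when let go: 0.04 N m at rest, rising to about 0.09 N m at the third click.
- box: Bystander: blue sorting box with clip-on lid, 94 x 154 x 50 mm. Origin: centre of its underside.
- stopper: Bystander: green glass bottle stopper standing upright, 38 mm across, 50 mm high. Origin: centre of its underside.
- compass: Bystander: aluminium dial compass lying flat, 76 mm across, 21 mm high. Origin: centre of its underside.
- marlinspike: Bystander: marlinspike lying on the table, wooden handle 95 mm long (y -8 to 88 mm) and 24 x 22 mm thick, steel spike 86 mm long towards -y. Origin: on the table under the handle's spike end.
Not all that is in view belongs to the job. Of the things that look like the relay, the largest one is meant.

How it is judged:
On the way, in this order (a step that is already met when the one before it is completed fails the run):
1. the relay is fully home in the relay base and let go, the dial not yet turned (z of relay in the frame of socket_mouth below -0.0115 m and horizontal distance between relay and socket_mouth below 0.0025 m and angle between relay's own z axis and vertical below 0.07 rad and angle between the x axis of relay and the x axis of socket_mouth, either way round below 0.12 rad and contact force between each of the arm, the fingers and relay below 0.2 N and value of joint dial below 0.3 rad), for 0.2 s.
2. the dial is turned to its third click and held there for 1.8 s (z of relay in the frame of socket_mouth below -0.0115 m and horizontal distance between relay and socket_mouth below 0.0025 m and angle between relay's own z axis and vertical below 0.07 rad and angle between the x axis of relay and the x axis of socket_mouth, either way round below 0.12 rad and value of joint dial above 0.93 rad), for 1.8 s.
At the end, for the whole second after the job is handed in: Relay seated (foot 11.5 mm or more down the hole, within 2.5 mm of its centre, upright within 4 and aligned within 7 degrees), and the dial still, at the third click or between it and the stop (above 0.93 rad), held there by the robot (contact over 0.5 N) and nothing else (all of step 2 and velocity of joint dial between -0.3 and 0.3 rad/s and contact force between any of the fingers, the arm and pod above 0.5 N and contact force between relay and pod below 0.1 N); the arm keeps its last pose, push and grip.
It fails at once if the box is moved by more than 25 mm (distance of box from where it was at the start of the episode above 0.025 m).
It fails at once if the stopper is moved by more than 25 mm (distance of stopper from where it was at the start of the episode above 0.025 m).
It fails at once if the compass is moved by more than 25 mm (distance of compass from where it was at the start of the episode above 0.025 m).
It fails at once if the marlinspike is moved by more than 25 mm (distance of marlinspike from where it was at the start of the episode above 0.025 m).
It fails at once if the dial is turned (beyond its first click) while the relay is not plugged in (value of joint dial above 0.5 rad and not (z of relay in the frame of socket_mouth below -0.0115 m and horizontal distance between relay and socket_mouth below 0.0025 m and angle between relay's own z axis and vertical below 0.07 rad and angle between the x axis of relay and the x axis of socket_mouth, either way round below 0.12 rad)).
It also fails if it takes over 64 s, if anything falls off the work surface, if the arm or the gripper's body presses on something with over 40 N, if the wrist force passes 120 N, or if a joint passes its speed limit or range.

### The arm

A 7-joint arm with a two-finger parallel gripper is mounted at the origin on the work surface. World frame = base frame: x ahead of the robot, y to its left, z up, the work surface at z = 0. Lengths are in m, angles in rad, forces in N, time in s.
With the tool pointing down it reaches from about 0.4 to 0.85 m from the base axis. Payload 4.5 kg.
Tool frame: the origin (TCP) lies between the finger pads; the fingertips stand 22 mm ahead of it and the grasp point (between the pads) lies 3 mm ahead of it; z points along the fingers, y is the direction in which the jaws open and shut (so a half turn about z gives the same grasp; the last joint's range is limited). The gripper opens to 85 mm and grips with 20 to 120 N. Pads are 22 mm wide; open, the fingers measure 114 mm over their backs; the gripper's body (76 mm by 85 mm) begins 54 mm behind the grasp point. The pads swing forward as they close: fully open they stand 13 mm farther back than shut.
Start: joints at [1.251, 0.689, -0.195, 1.565, 0.157, 0.902, -0.215], TCP at [0.217, -0.586, 0.233] pointing down, gripper open.
Joint ranges: [-3.01, 3.01], [-0.46, 2.08], [-1.47, 1.51], [0.13, 2.56], [-1, 4.14], [0.04, 2.09], [-2.66, 2.66]. Speed limits (rad/s): [2.57, 2.57, 3.14, 3.14, 3.14, 3.14, 3.14].

### API

Orientations are given as a unit quaternion [x, y, z, w].
In Python, from bench import manip gives the robot as it stands.
- The arm moves only by the shell command python3 -m crank 'ROWS' [FORCE]. ROWS is JSON, a list of rows, each an object with "turn": the turn, a rotation vector about the world's x, y, z in rad, a list of three; "translation": the shift along the world's x, y, z in m, a list of three; "claw": the closure in counts, from 0 (fully open) to 255 (shut). A call has 1 to 20 rows; each row shifts and turns the pose as measured when the row begins; what a row does not reach is not made up. A row lasts 1/10 s, in which the tool goes at most 50 mm and 8.59 degrees, less where a joint would pass 70% of its speed; a pose out of reach is approached as far as the arm can. A call is refused whole if a number of a shift passes 0.05 or a number of a turn 0.15, either way. A call with a gripper value outside its range is refused whole. The fingers move at their own pace and stop on an object; FORCE is the grip in N (left out, the last holds). Time passes only in rows, so rows that do not move let the fingers close. It gives the time, the measured TCP pose, the force and the opening at its end, in the units of the state.
- manip.read_state(): the state, without advancing time (a new reading comes with each control period).
- manip.camera(name): name is "scene" or "top" or "wrist"; returns a dict with "pixels" (400x640x3 uint8, blue, green, red), "fx", "fy", "cx", "cy" (pixels), "R" (3x3) and "t" (3): a world point X has camera coordinates R X + t; the wrist camera has in their place "mount" (4x4, takes a point from camera to tool coordinates, whose origin is the TCP and whose axes are the flange's). Camera axes: x right, y down, z forward; pixel columns grow to the right and rows downward; lengths in m; the calibration is good to about 2 mm. A picture is of the moment at which its call begins: read the wrist's pose just before it. There is no depth.
- manip.job_done(): hands the job in, once; it reports no verdict.
The state is a dict: "clock": time; "qpos": joint angles; "joint_vel": joint speeds; "tau": joint torques, N m; "ee_pos": TCP position; "orientation": TCP orientation; "contact_force": force on the tool from outside, world axes, zero at the start; "torque": the same for the moment, N m; "opening": finger opening in m.
Only numpy, scipy, OpenCV 4.12 (cv2) and the standard library are available. Lean on these libraries where they do the work, as an engineer would, in place of code of your own. Each camera call takes 0.05 s, during which the arm holds its last target.

## Working session

There is one attempt and no reset: what is moved stays moved. The work goes in short steps, Python scripts to look and compute and a shell command to move; the robot and the scene stay as the last step left them, time stands still between calls to the robot, and variables do not carry over. Pictures are saved under pics/ and viewed, and the job is handed in when it is done.

```bash
mkdir -p pics; cat > h.py <<'E'
import cv2, numpy as np, json
from bench import manip
def cam(n):
    c=manip.camera(n); return c
def save(n,f):
    s=manip.read_state(); c=manip.camera(n)
    cv2.imwrite('pics/'+f+'.png',c['pixels'])
    np.savez('pics/'+f+'.npz',**{k:np.array(v) for k,v in c.items()},ee=s['ee_pos'],q=s['orientation'])
    return c
E
python3 - <<'E'
from h import *
print(manip.read_state())
for n in('scene','top','wrist'):
    c=save(n,n+'0'); print(n,c['fx'],c['cx'],c['cy'],{k:np.round(c[k],3).tolist() for k in c if k in('R','t','mount')})
E
```

```text
{'clock': 0.0, 'qpos': array([ 1.25078949,  0.68996583, -0.194549  ,  1.56639628,  0.15728117,
        0.90247241, -0.21508748]), 'joint_vel': array([ 0.00059781, -0.00058798,  0.00107079, -0.0008085 ,  0.00097388,
        0.00060321,  0.0005956 ]), 'tau': array([-6.30526374e-04, -5.39601552e+01, -1.26633268e+00, -1.58538848e+01,
        9.23572399e-03,  9.55489464e-03,  5.98599954e-06]), 'ee_pos': array([ 0.21628932, -0.58567293,  0.23178233]), 'orientation': array([ 9.84382488e-01,  1.76040513e-01, -2.10951312e-04, -9.00676721e-04]), 'contact_force': array([ 0.14465057, -0.18666365, -0.45300099]), 'torque': array([-0.00777047, -0.09473095, -0.01523735]), 'opening': 0.08560496364317874}
scene 520.8097739107803 317.51078171764533 210.5393734539667 {'R': [[-0.819, 0.573, 0.009], [0.33, 0.485, -0.81], [-0.469, -0.661, -0.586]], 't': [0.475, -0.136, 1.563]}
top 393.3332694168123 317.67467775692126 206.10424446086796 {'R': [[0.086, -0.996, -0.002], [-0.976, -0.084, -0.199], [0.198, 0.019, -0.98]], 't': [-0.035, 0.553, 1.033]}
wrist 317.300054754383 319.62584436200314 201.40483376927511 {'mount': [[0.0, -0.958, -0.286, 0.073], [1.0, -0.0, 0.0, 0.002], [-0.0, -0.286, 0.958, -0.142], [0.0, 0.0, 0.0, 1.0]]}
```

View pics/scene0.png

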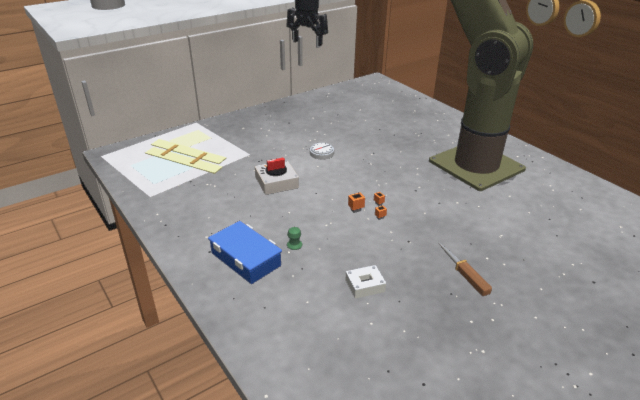

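View pics/top0.png

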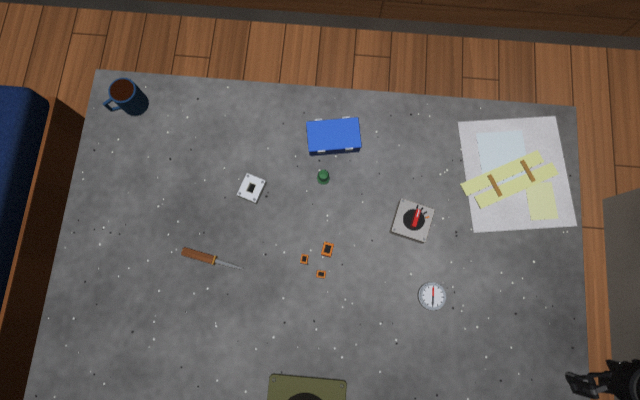

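View pics/wrist0.png

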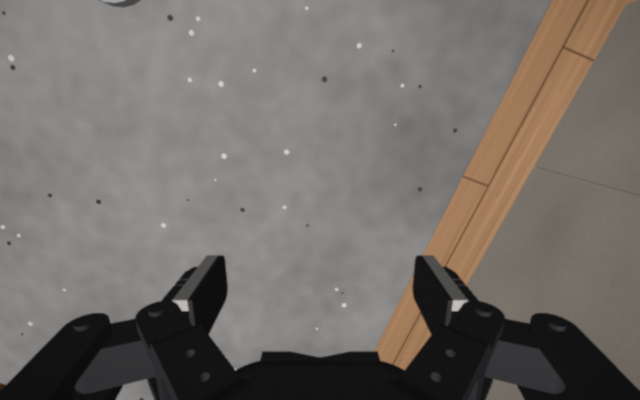

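Three things look like the relay (top view): (328,248), (304,259) and (321,274). The one at (328,248) is clearly the largest; in the scene view it is the one at (357,201). I'll confirm it in an enlarged crop and get rough positions.

```bash
cat >> h.py <<'E'
from scipy.spatial.transform import Rotation as Ro
def load(f): return dict(np.load('pics/'+f+'.npz'))
def ray(c,uv):
    d=np.array([(uv[0]-c['cx'])/c['fx'],(uv[1]-c['cy'])/c['fy'],1.])
    if 'mount' in c:
        W=np.eye(4);W[:3,:3]=Ro.from_quat(c['q']).as_matrix();W[:3,3]=c['ee'];M=W@c['mount']
        o=M[:3,3];d=M[:3,:3]@d
    else: o=-c['R'].T@c['t'];d=c['R'].T@d
    return o,d/np.linalg.norm(d)
def onz(c,uv,z):
    o,d=ray(c,uv);return o+d*(z-o[2])/d[2]
def tri(c1,p1,c2,p2):
    o1,d1=ray(c1,p1);o2,d2=ray(c2,p2)
    A=np.stack([d1,-d2],1);s=np.linalg.lstsq(A,o2-o1,rcond=None)[0]
    a=o1+s[0]*d1;b=o2+s[1]*d2
    return (a+b)/2,np.linalg.norm(a-b)
def mask(c,kind):
    im=c['pixels'];h=cv2.cvtColor(im,cv2.COLOR_BGR2HSV)
    r={'orange':((5,150,90),(16,255,255)),'red':((0,150,80),(4,255,255)),'blue':((105,150,60),(125,255,255)),'green':((50,80,20),(90,255,255))}[kind]
    return cv2.inRange(h,*r)
def blobs(m,amin=20):
    n,l,st,ce=cv2.connectedComponentsWithStats(m)
    return [(st[i,4],ce[i].round(1).tolist(),st[i,:4].tolist()) for i in range(1,n) if st[i,4]>=amin]
E
python3 - <<'E'
from h import *
t=load('top0');s=load('scene0')
a=cv2.resize(t['pixels'][225:290,285:350],None,fx=6,fy=6,interpolation=2);b=cv2.resize(s['pixels'][180:230,335:400],None,fx=6,fy=6,interpolation=2)
b=cv2.copyMakeBorder(b,0,90,0,0,0); cv2.imwrite('pics/crop.png',np.hstack([a,b]))
for k in('orange','red','blue','green'):
  print(k,blobs(mask(t,k)),'S',blobs(mask(s,k)))
for n,p,z in(('relay',(328,249),.046),('sock',(251,188),.026),('dial',(414,218),.062),('compass',(432,296),.02),('stop',(323,176),.04),('box',(334,133),.05),('spike',(200,256),.02),('spiketip',(241,268),.01),('r2',(304,259),.03),('r3',(321,274),.03)): print(n,onz(t,p,z).round(3))
print(tri(t,(328,249),s,(357,198)),tri(t,(251,188),s,(366,278)),tri(t,(416,215),s,(276,164)))
E
```

```text
orange [(np.int32(848), [27.2, 206.7], [0, 95, 56, 234]), (np.int32(85), [326.9, 249.0], [321, 242, 13, 15]), (np.int32(56), [188.5, 252.2], [182, 248, 14, 10]), (np.int32(42), [202.6, 256.6], [197, 252, 14, 11]), (np.int32(39), [304.2, 258.8], [301, 254, 7, 10]), (np.int32(32), [321.0, 273.8], [317, 271, 9, 7])] S [(np.int32(181), [356.1, 201.7], [349, 193, 16, 17]), (np.int32(70), [379.0, 198.4], [375, 194, 9, 10]), (np.int32(82), [380.5, 211.9], [376, 206, 10, 12])]
red [(np.int32(65), [415.2, 219.2], [412, 209, 8, 18])] S [(np.int32(149), [275.8, 164.0], [267, 158, 18, 13])]
blue [(np.int32(1330), [8.4, 122.1], [0, 86, 28, 101]), (np.int32(1552), [333.2, 134.3], [306, 118, 55, 34])] S [(np.int32(253), [243.0, 234.6], [221, 223, 49, 26]), (np.int32(921), [248.1, 262.3], [209, 234, 72, 49]), (np.int32(60), [237.9, 246.4], [233, 239, 12, 16]), (np.int32(40), [256.9, 249.0], [251, 242, 13, 15])]
green [(np.int32(120), [322.7, 176.4], [317, 170, 12, 14])] S [(np.int32(99), [294.1, 232.7], [289, 228, 11, 12]), (np.int32(68), [294.4, 245.2], [288, 242, 14, 7])]
relay [ 0.439 -0.025  0.046]
sock [0.597 0.209 0.026]
dial [ 0.542 -0.252  0.062]
compass [ 0.339 -0.319  0.02 ]
stop [0.646 0.006 0.04 ]
box [ 0.774 -0.015  0.05 ]
spike [0.392 0.329 0.02 ]
spiketip [0.369 0.212 0.01 ]
r2 [0.408 0.038 0.03 ]
r3 [ 0.371 -0.012  0.03 ]
(array([ 0.43946027, -0.02453146,  0.03654457]), np.float64(0.0024038357598296037)) (array([0.59815472, 0.21002468, 0.02007807]), np.float64(0.00034933919652014943)) (array([ 0.5476626 , -0.25414982,  0.06300681]), np.float64(0.008664603761002683))
```

View pics/crop.png

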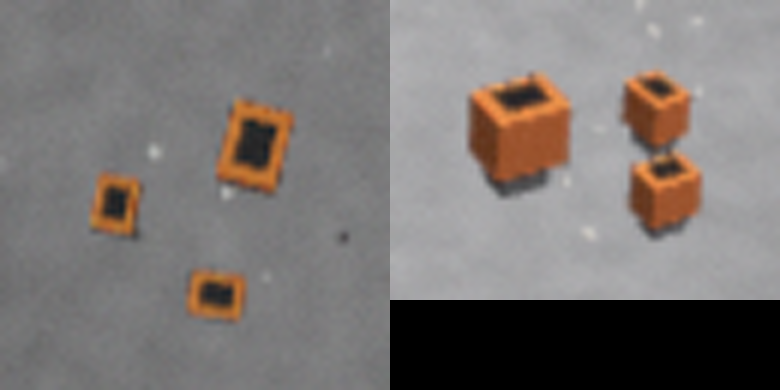

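The crop confirms it: the relay at (328,248) is about 1.6 times the size of the other two. Next I move above it for a close look.

```bash
python3 -m crank '[{"turn":[0,0,-0.04],"translation":[0.016,0.040,0.002],"claw":0},{"turn":[0,0,-0.04],"translation":[0.016,0.040,0.002],"claw":0},{"turn":[0,0,-0.04],"translation":[0.016,0.040,0.002],"claw":0},{"turn":[0,0,-0.04],"translation":[0.016,0.040,0.002],"claw":0},{"turn":[0,0,-0.04],"translation":[0.016,0.040,0.002],"claw":0},{"turn":[0,0,-0.04],"translation":[0.016,0.040,0.002],"claw":0},{"turn":[0,0,-0.04],"translation":[0.016,0.040,0.002],"claw":0},{"turn":[0,0,-0.04],"translation":[0.016,0.040,0],"claw":0},{"turn":[0,0,-0.04],"translation":[0.016,0.040,0],"claw":0},{"turn":[0,0,-0.04],"translation":[0.016,0.040,0],"claw":0},{"turn":[0,0,-0.04],"translation":[0.016,0.040,0],"claw":0},{"turn":[0,0,-0.04],"translation":[0.016,0.040,0],"claw":0},{"turn":[0,0,0],"translation":[0.016,0.040,0],"claw":0},{"turn":[0,0,0],"translation":[0.016,0.040,0],"claw":0}]'
python3 - <<'E'
from h import *
c=save('wrist','w1');s=manip.read_state();print(s['ee_pos'],Ro.from_quat(s['orientation']).as_matrix().round(3).tolist(),s['qpos'].round(2))
E
```

```text
clock: 1.55
ee_pos: [0.4402, -0.0097, 0.2445]
orientation: [0.997, -0.081, -0.001, 0.0]
contact_force: [1.0, -0.2, 0.3]
opening: 0.0857
[ 4.43973146e-01 -3.48837520e-04  2.44677532e-01] [[0.989, -0.149, 0.004], [-0.149, -0.989, 0.005], [0.003, -0.006, -1.0]] [-0.09  0.44 -0.01  2.08 -0.    0.62 -1.82]
```

View pics/w1.png

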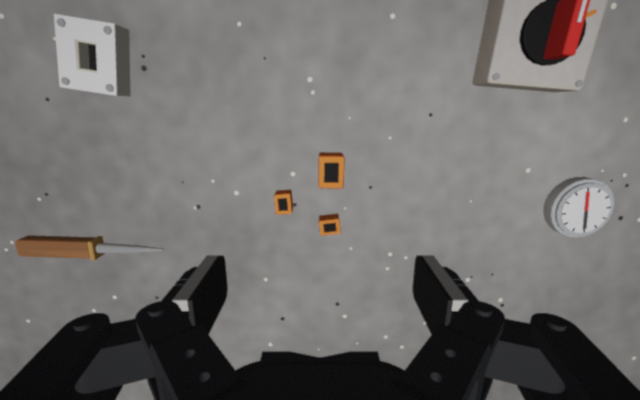

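```bash
cat >> h.py <<'E'
def topface(c,box,z,lo=170):
    x0,y0,x1,y1=box
    m=mask(c,'orange'); v=cv2.cvtColor(c['pixels'],cv2.COLOR_BGR2HSV)[:,:,2]
    mm=np.zeros_like(m); mm[y0:y1,x0:x1]=((m>0)&(v>=lo))[y0:y1,x0:x1]*255
    cs,_=cv2.findContours(mm,cv2.RETR_EXTERNAL,cv2.CHAIN_APPROX_NONE)
    k=max(cs,key=cv2.contourArea).reshape(-1,2)
    P=np.array([onz(c,p,z)[:2] for p in k])*1000
    r=cv2.minAreaRect(P.astype(np.float32)); return r,cv2.minAreaRect(k)
E
python3 - <<'E'
from h import *
c=load('w1');v=cv2.cvtColor(c['pixels'],cv2.COLOR_BGR2HSV)[:,:,2]
print(v[150:192:2,324],v[150:192:2,342])
cv2.imwrite('pics/w1c.png',np.hstack([cv2.resize(c['pixels'][145:195,300:360],None,fx=6,fy=6,interpolation=2),cv2.resize(c['pixels'][5:105,45:135],(360,300),interpolation=2)][:2]) )
for lo in(100,150,170,190,200): print(lo,topface(c,(310,145,352,195),.046,lo))
E
```

```text
[141 109  90 159 191 191 169 128 127 126 126 126 127 121 106 106 147 192
 191 154 144] [142 134 104 145 190 191 191 191 191 190 189 188 187 186 183 181 179 176
 172 145 141]
100 (((444.301513671875, -24.481922149658203), (26.081161499023438, 35.326438903808594), 80.6945571899414), ((331.0, 171.0), (32.0, 24.0), 90.0))
150 (((443.7716979980469, -24.395112991333008), (26.081161499023438, 34.25272750854492), 80.6945571899414), ((331.0, 171.5), (31.0, 24.0), 90.0))
170 (((443.2418518066406, -24.308298110961914), (26.081161499023438, 33.1789436340332), 80.6945571899414), ((331.0, 172.0), (30.0, 24.0), 90.0))
190 (((443.2709655761719, -24.298625946044922), (23.892671585083008, 30.96316146850586), 80.71376037597656), ((331.0, 172.0), (28.0, 22.0), 90.0))Traceback (most recent call last):
  File "<stdin>", line 5, in <module>
  File "h.py", line 38, in topface
    k=max(cs,key=cv2.contourArea).reshape(-1,2)
      ~~~^^^^^^^^^^^^^^^^^^^^^^^^
ValueError: max() iterable argument is empty
```

View pics/w1c.png

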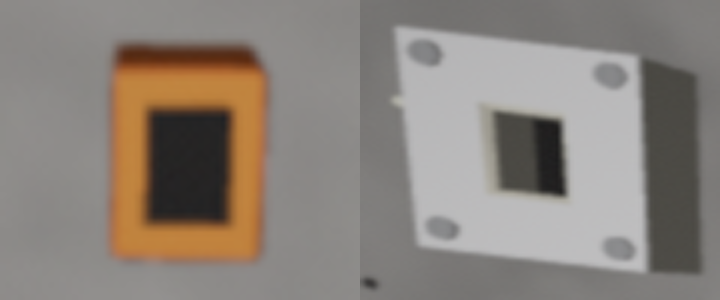

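The relay's top face is at w1 (331,172), which puts it at about (0.4435, -0.0244), yaw -9.3°. I centre over it and look again from lower down to refine this and check its height.

```bash
python3 -m crank '[{"turn":[0,0,-0.006],"translation":[0,-0.012,-0.04],"claw":0},{"turn":[0,0,-0.006],"translation":[0,-0.012,-0.04],"claw":0},{"turn":[0,0,0],"translation":[0,0,0],"claw":0}]'
python3 - <<'E'
from h import *
c=save('wrist','w2');s=manip.read_state();print(s['ee_pos'],Ro.from_quat(s['orientation']).as_matrix().round(3).tolist())
c=load('w2')
for lo in(100,150,170): print(lo,topface(c,(230,60,420,260),.046,lo))
E
```

```text
clock: 1.9
ee_pos: [0.4477, -0.0191, 0.1636]
orientation: [0.997, -0.075, 0.005, -0.005]
contact_force: [-1.1, -0.7, -0.2]
opening: 0.0854
[ 0.44896003 -0.01831346  0.1655559 ] [[0.989, -0.149, 0.014], [-0.149, -0.989, 0.009], [0.013, -0.011, -1.0]]
100 (((444.3840026855469, -24.638072967529297), (26.269826889038086, 35.4630012512207), 80.99823760986328), ((326.5, 201.0), (40.0, 31.0), 90.0))
150 (((443.6174011230469, -24.516632080078125), (26.269826889038086, 33.9107666015625), 80.99823760986328), ((326.5, 202.0), (38.0, 31.0), 90.0))
170 (((443.61346435546875, -24.51601219177246), (26.269826889038086, 33.902713775634766), 80.99823760986328), ((326.5, 202.0), (38.0, 31.0), 90.0))
```

View pics/w2.png

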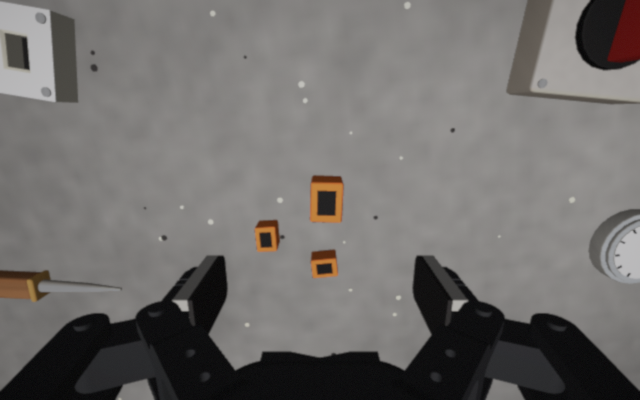

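```bash
python3 - <<'E'
from h import *
print(tri(load('w1'),(331,172),load('w2'),(326.5,202)))
s=manip.read_state();print(s['clock'],s['ee_pos'],Ro.from_quat(s['orientation']).as_matrix().round(4).tolist(),abs(s['joint_vel']).max())
E
python3 -m crank '[{"turn":[0,0,0],"translation":[0,0,0],"claw":0}]'
python3 - <<'E'
from h import *
s=manip.read_state();print(s['clock'],s['ee_pos'],Ro.from_quat(s['orientation']).as_matrix().round(4).tolist(),abs(s['joint_vel']).max())
E
```

```text
(array([ 0.44238817, -0.02444181,  0.04084257]), np.float64(0.00010418419772216205))
1.95 [ 0.44896003 -0.01831346  0.1655559 ] [[0.9888, -0.1485, 0.0142], [-0.1486, -0.9889, 0.0091], [0.0127, -0.0111, -0.9999]] 0.0645423765684397
clock: 2.05
ee_pos: [0.4494, -0.0182, 0.1666]
orientation: [0.997, -0.075, 0.007, -0.005]
contact_force: [0.1, 0.4, -0.3]
opening: 0.0854
2.05 [ 0.44941434 -0.01818004  0.16659945] [[0.9888, -0.1486, 0.0152], [-0.1488, -0.9888, 0.0093], [0.0136, -0.0115, -0.9998]] 0.014532000666953579
```

```bash
cat > st.py <<'E'
from h import *
s=manip.read_state();R=Ro.from_quat(s['orientation']).as_matrix()
print('t %.2f'%s['clock'],'p',s['ee_pos'].round(4),'tilt turn needed wx %.4f wy %.4f'%(-R[1,2],R[0,2]),'yaw %.2f deg (%.4f)'%(np.degrees(np.arctan2(R[1,0],R[0,0])),np.arctan2(R[1,0],R[0,0])),'F',s['contact_force'].round(2),'T',s['torque'].round(3),'op %.4f'%s['opening'],'v %.3f'%abs(s['joint_vel']).max(),'q1 %.2f q7 %.2f'%(s['qpos'][0],s['qpos'][6]))
E
python3 -m crank '[{"turn":[-0.005,0.008,-0.005],"translation":[-0.003,-0.003,-0.025],"claw":0},{"turn":[-0.004,0.008,-0.005],"translation":[-0.003,-0.003,-0.025],"claw":0},{"turn":[0,0,0],"translation":[0,0,-0.025],"claw":0},{"turn":[0,0,0],"translation":[0,0,0],"claw":0},{"turn":[0,0,0],"translation":[0,0,0],"claw":0}]'; python3 st.py
```

```text
clock: 2.55
ee_pos: [0.4506, -0.0236, 0.099]
orientation: [0.997, -0.08, 0.009, -0.001]
contact_force: [-0.9, 0.5, -0.3]
opening: 0.0856
t 2.55 p [ 0.4506 -0.0236  0.099 ] tilt turn needed wx -0.0013 wy 0.0179 yaw -9.18 deg (-0.1602) F [-0.9   0.53 -0.34] T [ 0.006 -0.    -0.033] op 0.0856 v 0.008 q1 -0.05 q7 -1.79
```

```bash
python3 -m crank '[{"turn":[-0.001,0.018,0],"translation":[-0.007,-0.001,0],"claw":0},{"turn":[0,0,0],"translation":[0,0,0],"claw":0},{"turn":[0,0.005,0],"translation":[-0.001,0,-0.02],"claw":0},{"turn":[0,0.005,0],"translation":[-0.001,0,-0.01],"claw":0},{"turn":[0,0,0],"translation":[0,0,0],"claw":0},{"turn":[0,0,0],"translation":[0,0,0],"claw":0}]'; python3 st.py
```

```text
clock: 3.15
ee_pos: [0.445, -0.0246, 0.0748]
orientation: [0.997, -0.08, -0.0, -0.0]
contact_force: [-0.2, -0.4, 0.9]
opening: 0.0855
t 3.15 p [ 0.445  -0.0246  0.0748] tilt turn needed wx -0.0007 wy -0.0003 yaw -9.21 deg (-0.1607) F [-0.23 -0.36  0.86] T [-0.015 -0.008 -0.014] op 0.0855 v 0.004 q1 -0.05 q7 -1.79
```

```bash
python3 -m crank '[{"turn":[0,0.004,0],"translation":[-0.002,0,-0.015],"claw":0},{"turn":[0,0.004,0],"translation":[-0.001,0,-0.015],"claw":0},{"turn":[0,0,0],"translation":[0,0,-0.005],"claw":0},{"turn":[0,0,0],"translation":[0,0,0],"claw":0},{"turn":[0,0,0],"translation":[0,0,0],"claw":0}]'; python3 st.py; python3 - <<'E'
from h import *
save('wrist','w3')
E
```

```text
clock: 3.65
ee_pos: [0.4439, -0.0247, 0.0417]
orientation: [0.997, -0.08, -0.002, -0.0]
contact_force: [-0.7, -0.3, -0.0]
opening: 0.0851
t 3.65 p [ 0.4439 -0.0247  0.0417] tilt turn needed wx -0.0006 wy -0.0035 yaw -9.23 deg (-0.1610) F [-0.7  -0.31 -0.03] T [ 0.043  0.012 -0.014] op 0.0851 v 0.005 q1 -0.05 q7 -1.79
```

View pics/w3.png

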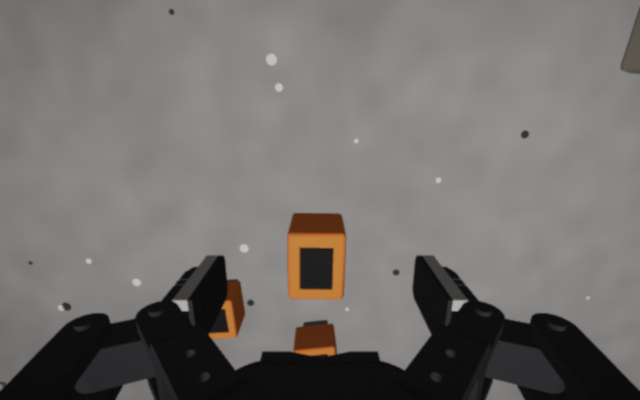

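```bash
python3 -m crank '[{"turn":[0,-0.003,0],"translation":[0,0,0],"claw":120},{"turn":[0,0,0],"translation":[0,0,0],"claw":255},{"turn":[0,0,0],"translation":[0,0,0],"claw":255},{"turn":[0,0,0],"translation":[0,0,0],"claw":255},{"turn":[0,0,0],"translation":[0,0,0],"claw":255},{"turn":[0,0,0],"translation":[0,0,0],"claw":255}]' 40; python3 st.py;  python3 - <<'E'
from h import *
save('wrist','w4')
E
```

```text
clock: 4.3
ee_pos: [0.4447, -0.0248, 0.0436]
orientation: [0.997, -0.08, 0.001, -0.0]
contact_force: [-1.0, -0.6, 0.2]
opening: 0.0264
t 4.30 p [ 0.4447 -0.0248  0.0436] tilt turn needed wx -0.0006 wy 0.0027 yaw -9.23 deg (-0.1611) F [-0.99 -0.61  0.23] T [ 0.015  0.038 -0.035] op 0.0264 v 0.002 q1 -0.05 q7 -1.79
```

View pics/w4.png

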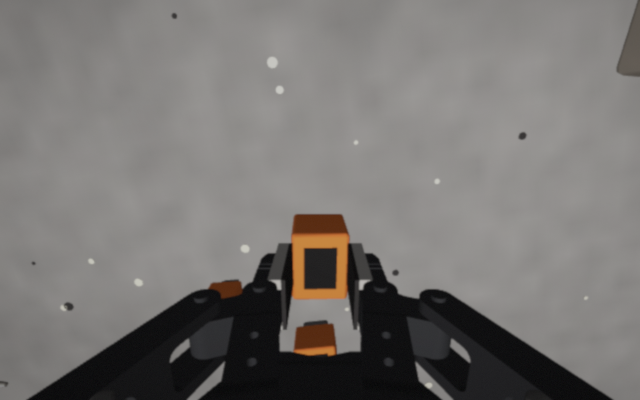

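```bash
python3 - <<'E'
from h import *
c=load('w4')
for lo in(100,150,170):
    r,p=topface(c,(285,205,360,305),.046,lo); d=np.array(list(r[0])+[46])/1000-c['ee']
    print(lo,r,p,'tool',(Ro.from_quat(c['q']).as_matrix().T@d).round(4))
E
python3 -m crank '[{"turn":[0,0.002,0],"translation":[0.001,0,0.03],"claw":255},{"turn":[0,0,0],"translation":[0.002,0,0.035],"claw":255},{"turn":[0,0,0],"translation":[0.002,0,0.035],"claw":255},{"turn":[0,0,0],"translation":[0,0.01,0.02],"claw":255},{"turn":[0,0,0],"translation":[0.015,0.03,0],"claw":255},{"turn":[0,0,0],"translation":[0.02,0.035,0],"claw":255},{"turn":[0,0,0],"translation":[0.02,0.035,0],"claw":255},{"turn":[0,0,0],"translation":[0.02,0.035,0],"claw":255},{"turn":[0,0,0],"translation":[0.0,0.0,0],"claw":255},{"turn":[0,0,0],"translation":[0.0,0.0,0],"claw":255}]'; python3 st.py;  python3 - <<'E'
from h import *
save('wrist','w5')
E
```

```text
100 ((447.6641845703125, -27.00598907470703), (27.455106735229492, 44.13291931152344), 79.3616714477539) ((319.9999694824219, 256.5), (55.99999237060547, 82.99998474121094), 0.0) tool [ 0.0033  0.0017 -0.0024]
150 ((443.60809326171875, -25.818483352661133), (27.06058692932129, 35.40810012817383), 80.1485824584961) ((319.9999694824219, 265.5), (55.99999237060547, 64.99998474121094), 0.0) tool [-0.0009  0.0012 -0.0024]
170 ((443.32080078125, -26.005956649780273), (26.648550033569336, 34.82694625854492), 80.3407211303711) ((320.4890441894531, 265.9075927734375), (63.711307525634766, 56.08298110961914), 88.93909454345703) tool [-0.0012  0.0014 -0.0024]
clock: 5.35
ee_pos: [0.5235, 0.125, 0.167]
orientation: [0.997, -0.083, -0.003, -0.0]
contact_force: [0.3, 0.4, -0.8]
opening: 0.0263
t 5.35 p [0.5235 0.125  0.167 ] tilt turn needed wx -0.0009 wy -0.0050 yaw -9.47 deg (-0.1653) F [ 0.25  0.37 -0.77] T [-0.049  0.019  0.014] op 0.0263 v 0.045 q1 -0.34 q7 -2.01
```

View pics/w5.png

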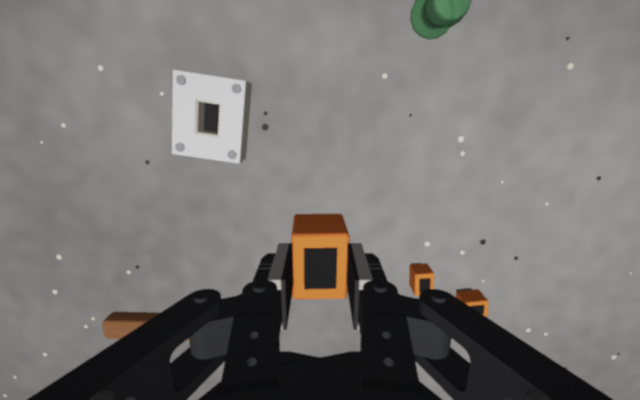

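```bash
cat >> h.py <<'E'
def white(c,box,z,lo=165):
    x0,y0,x1,y1=box; h=cv2.cvtColor(c['pixels'],cv2.COLOR_BGR2HSV)
    m=((h[:,:,2]>=lo)&(h[:,:,1]<40)).astype(np.uint8)*255
    mm=np.zeros_like(m);mm[y0:y1,x0:x1]=m[y0:y1,x0:x1]
    mm=cv2.morphologyEx(mm,cv2.MORPH_OPEN,np.ones((3,3)))
    cs,_=cv2.findContours(mm,cv2.RETR_EXTERNAL,cv2.CHAIN_APPROX_NONE)
    k=max(cs,key=cv2.contourArea).reshape(-1,2)
    P=np.array([onz(c,p,z)[:2] for p in k])*1000
    return cv2.minAreaRect(P.astype(np.float32)),cv2.minAreaRect(k)
E
python3 - <<'E'
from h import *
c=load('w5')
v=cv2.cvtColor(c['pixels'],cv2.COLOR_BGR2HSV)[:,:,2]; print(v[118,160:255:3])
for lo in(155,170,185): print(white(c,(155,50,262,175),.026,lo))
b=white(c,(155,50,262,175),.026,170)[0]
print(cv2.boxPoints(b))
E
```

```text
[139 139 140 141 183 204 204 205 205 205 205 203 176  91  86  48  46  46
  46  63 203 205 206 205 206 205 205 201  94  87 136 139]
(((602.0086059570312, 208.95379638671875), (60.85857009887695, 71.30464172363281), 72.16966247558594), ((205.63711547851562, 116.3990478515625), (73.945556640625, 88.90457916259766), 4.23639440536499))
(((602.0316772460938, 208.86663818359375), (60.136112213134766, 70.34724426269531), 72.15257263183594), ((205.98638916015625, 116.18418884277344), (72.6158676147461, 87.83343505859375), 4.236394882202148))
(((602.0392456054688, 208.80564880371094), (59.457637786865234, 69.69729614257812), 72.24662017822266), ((205.8212890625, 116.4126968383789), (72.17264556884766, 86.9100341796875), 4.23639440536499))
[[559.33545 191.0257 ]
 [626.29724 169.46545]
 [644.7279  226.70758]
 [577.7661  248.26782]]
```

```bash
python3 -m crank '[{"turn":[0,-0.002,-0.036],"translation":[0.02,0.021,-0.003],"claw":255},{"turn":[0,-0.002,-0.036],"translation":[0.02,0.021,-0.003],"claw":255},{"turn":[0,0,-0.036],"translation":[0.02,0.021,-0.003],"claw":255},{"turn":[0,0,-0.036],"translation":[0.018,0.02,-0.003],"claw":255},{"turn":[0,0,0],"translation":[0,0,0],"claw":255},{"turn":[0,0,0],"translation":[0,0,0],"claw":255},{"turn":[0,0,0],"translation":[0,0,0],"claw":255}]'; python3 st.py;  python3 - <<'E'
from h import *
save('wrist','w6')
E
```

```text
clock: 6.1
ee_pos: [0.5985, 0.1993, 0.1527]
orientation: [0.987, -0.163, -0.005, 0.003]
contact_force: [0.4, -1.0, -0.6]
opening: 0.0261
t 6.10 p [0.5985 0.1993 0.1527] tilt turn needed wx 0.0049 wy -0.0113 yaw -18.77 deg (-0.3277) F [ 0.41 -0.95 -0.57] T [ 0.037 -0.006  0.029] op 0.0261 v 0.027 q1 -0.45 q7 -2.19
```

View pics/w6.png

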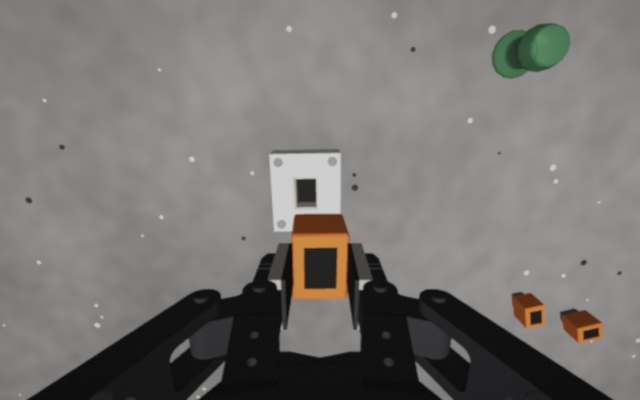

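```bash
python3 -m crank '[{"turn":[0.005,-0.011,0.012],"translation":[0.003,0.008,0],"claw":255},{"turn":[0,0,0],"translation":[0,0,0],"claw":255},{"turn":[0,0,0],"translation":[0,0,0],"claw":255}]'; python3 st.py;  python3 - <<'E'
from h import *
c=save('wrist','w7')
cv2.imwrite('pics/w7c.png',cv2.resize(c['pixels'][135:305,250:370],None,fx=5,fy=5,interpolation=2)[:600])
E
```

```text
clock: 6.45
ee_pos: [0.6006, 0.2048, 0.1532]
orientation: [0.987, -0.158, -0.0, 0.001]
contact_force: [0.1, -0.5, -1.5]
opening: 0.0264
t 6.45 p [0.6006 0.2048 0.1532] tilt turn needed wx 0.0012 wy -0.0008 yaw -18.20 deg (-0.3176) F [ 0.09 -0.47 -1.46] T [-0.057 -0.    -0.018] op 0.0264 v 0.012 q1 -0.46 q7 -2.19
```

View pics/w7c.png

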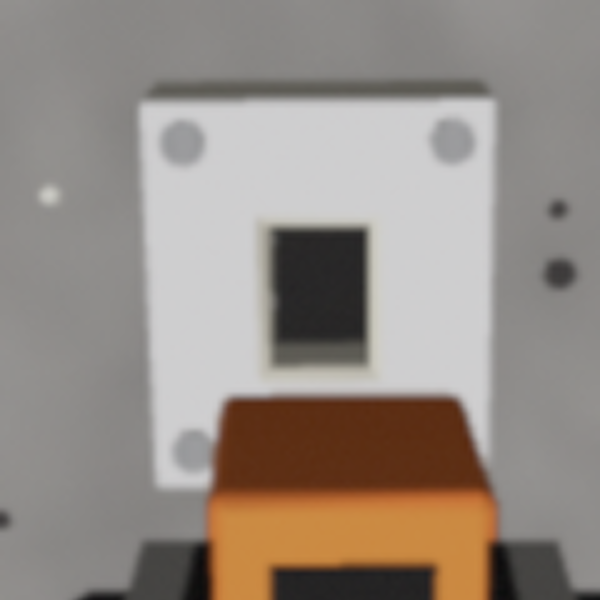

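```bash
python3 - <<'E'
from h import *
c=load('w7');f=lambda u,v:(250+(u+.5)/5-.5,135+(v+.5)/5-.5)
R=Ro.from_quat(c['q']).as_matrix()
def rep(name,pts):
    P=np.array([onz(c,f(*p),.026)[:2] for p in pts])*1000
    return P
B=rep('b',[(140,98),(496,97),(155,488)]);print('block',B, np.linalg.norm(B[1]-B[0]),np.linalg.norm(B[2]-B[0]),'ctr',(B[1]+B[2])/2, np.degrees(np.arctan2(*(B[0]-B[2])[::-1])),np.degrees(np.arctan2(*(B[1]-B[0])[::-1]))+90)
H=rep('h',[(258,218),(373,219),(376,377),(263,375)]);print('hole',H.mean(0),[np.linalg.norm(H[i]-H[i-1]).round(1) for i in range(4)],np.degrees(np.arctan2(*(H[1]-H[2])[::-1])),np.degrees(np.arctan2(*(H[0]-H[3])[::-1])))
I=rep('i',[(267,228),(368,228),(370,368),(271,368)]);print('inner',I.mean(0))
print('tri',tri(load('w5'),(208,117.8),c,f(317,297)))
for lo in(150,170):
    r,p=topface(c,(285,205,360,305),c['ee'][2]+.0024,lo); d=np.array([*r[0]])/1000-c['ee'][:2]
    print('relay',r,p,'tool',(R[:2,:2].T@d).round(4))
E
```

```text
block [[645.01888763 226.20963036]
 [626.34279801 168.90004511]
 [577.60203056 248.32042164]] 60.27590633800018 70.9501212668078 ctr [601.97241429 208.61023337] -18.158003506066375 -18.04979116041011
hole [602.2736195  208.83892192] [np.float64(28.6), np.float64(19.9), np.float64(28.8), np.float64(20.1)] -16.89466934655767 -17.35942369252176
inner [602.10469344 208.62109655]
tri (array([0.60207871, 0.20893135, 0.02351502]), np.float64(0.00046188180109241824))
relay ((599.6080322265625, 204.1134033203125), (27.096107482910156, 35.42189025878906), 71.23681640625) ((320.0, 265.5), (65.0, 56.0), 90.0) tool [-0.0008  0.001 ]
relay ((599.2933959960938, 203.97183227539062), (26.647464752197266, 34.86751174926758), 71.35746765136719) ((320.0, 266.0), (64.0, 56.0), 90.0) tool [-0.001   0.0012]
```

```bash
python3 -m crank '[{"turn":[0,0,0.004],"translation":[0.0026,0.0048,-0.02],"claw":255},{"turn":[0,0,0],"translation":[0,0,-0.02],"claw":255},{"turn":[0,0,0],"translation":[0,0,-0.02],"claw":255},{"turn":[0,0,0],"translation":[0,0,0],"claw":255},{"turn":[0,0,0],"translation":[0,0,0],"claw":255}]'; python3 st.py
```

```text
clock: 7.0
ee_pos: [0.6045, 0.2101, 0.0935]
orientation: [0.988, -0.156, 0.001, -0.0]
contact_force: [-0.2, 0.1, -0.6]
opening: 0.0259
t 7.00 p [0.6045 0.2101 0.0935] tilt turn needed wx -0.0004 wy 0.0029 yaw -17.96 deg (-0.3135) F [-0.17  0.12 -0.55] T [0.068 0.005 0.001] op 0.0259 v 0.013 q1 -0.46 q7 -2.19
```

```bash
python3 -m crank '[{"turn":[0,0.003,0],"translation":[-0.0013,-0.0005,-0.012],"claw":255},{"turn":[0,0,0],"translation":[0,0,0],"claw":255},{"turn":[0,0,0],"translation":[0,0,0],"claw":255}]'; python3 st.py; python3 - <<'E'
from h import *
c=save('wrist','w8')
for n in('scene','top'):
    d=save(n,n+'8')
s=load('scene8')['pixels'][230:310,325:405]
cv2.imwrite('pics/w8c.png',np.hstack([cv2.resize(c['pixels'][170:310,250:390],(480,480),interpolation=2),cv2.resize(s,(320,480)[:1]*2,interpolation=2) if 0 else cv2.copyMakeBorder(cv2.resize(s,(320,320),interpolation=2),0,160,0,0,0)]))
E
```

```text
clock: 7.3
ee_pos: [0.6045, 0.2099, 0.0828]
orientation: [0.988, -0.156, 0.001, -0.001]
contact_force: [0.5, -0.0, -0.4]
opening: 0.0263
t 7.30 p [0.6045 0.2099 0.0828] tilt turn needed wx -0.0015 wy 0.0030 yaw -17.97 deg (-0.3137) F [ 0.54 -0.02 -0.4 ] T [ 0.034 -0.023 -0.041] op 0.0263 v 0.009 q1 -0.45 q7 -2.18
```

View pics/w8c.png

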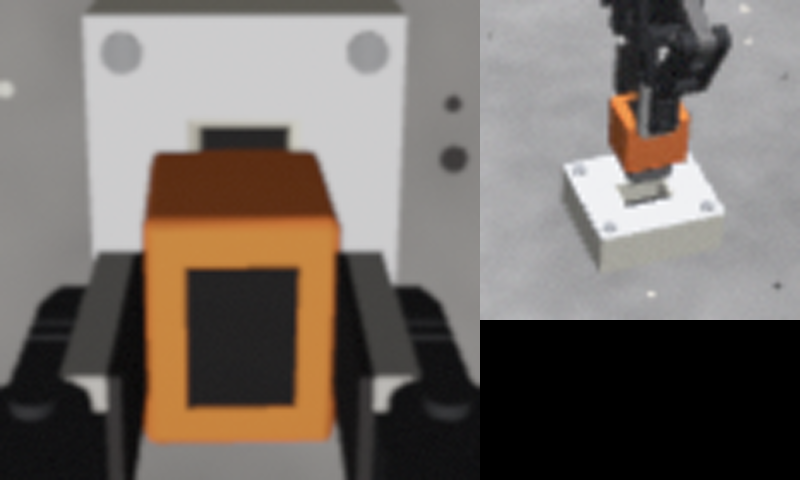

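```bash
python3 - <<'E'
from h import *
c=load('w8');k=480/140;f=lambda u,v:(250+(u+.5)/k-.5,170+(v+.5)/k-.5)
R=Ro.from_quat(c['q']).as_matrix()
w=lambda p,z:(onz(c,f(*p),z)*1000)[:2]
B=[w((82,15),.026),w((405,12),.026)]
m=(B[0]+B[1])/2; ax=np.array([np.cos(-.3145),np.sin(-.3145)])
print(np.linalg.norm(B[0]-B[1]),'ctr from block edge',m-35*ax)
H=[w((188,120),.026),w((297,120),.026)];m=(H[0]+H[1])/2;print(np.linalg.norm(H[0]-H[1]),'ctr from hole edge (15/14.5)',m-15*ax,m-14.5*ax)
T=[w(p,c['ee'][2]+.0024) for p in((145,219),(339,219),(331,441),(147,441))];T=np.array(T);print('relay',T.mean(0),np.linalg.norm(T[0]-T[1]),np.linalg.norm(T[0]-T[3]),'tool',R[:2,:2].T@(T.mean(0)-c['ee'][:2]*1000))
E
```

```text
59.96535757047883 ctr from block edge [602.38768188 208.79759882]
20.82157467648135 ctr from hole edge (15/14.5) [601.78592435 209.13416066] [602.26139993 208.97949014]
relay [603.16386735 208.99625196] 26.72959736772108 35.06050869721473 tool [-0.97723227  1.21510901]
```

```bash
python3 -m crank '[{"turn":[-0.001,0.003,0],"translation":[-0.0015,0,-0.003],"claw":255},{"turn":[0,0,0],"translation":[-0.0005,0,-0.006],"claw":255},{"turn":[0,0,0],"translation":[0,0,0],"claw":255},{"turn":[0,0,0],"translation":[0,0,0],"claw":255}]'; python3 st.py
```

```text
clock: 7.85
ee_pos: [0.6023, 0.21, 0.0735]
orientation: [0.988, -0.156, -0.0, -0.0]
contact_force: [0.0, -0.5, 0.2]
opening: 0.0262
t 7.85 p [0.6023 0.21   0.0735] tilt turn needed wx -0.0007 wy 0.0000 yaw -17.96 deg (-0.3135) F [ 0.02 -0.51  0.17] T [-0.012  0.012 -0.002] op 0.0262 v 0.009 q1 -0.45 q7 -2.18
```

```bash
python3 -m crank '[{"turn":[0,0,0],"translation":[0.001,0,-0.003],"claw":255},{"turn":[0,0,0],"translation":[0,0,-0.003],"claw":255},{"turn":[0,0,0],"translation":[0,0,0],"claw":255}]'; python3 st.py
```

```text
clock: 8.15
ee_pos: [0.6039, 0.2096, 0.0675]
orientation: [0.988, -0.156, 0.0, -0.0]
contact_force: [0.5, -0.2, 0.2]
opening: 0.0262
t 8.15 p [0.6039 0.2096 0.0675] tilt turn needed wx -0.0003 wy 0.0009 yaw -17.98 deg (-0.3138) F [ 0.54 -0.19  0.2 ] T [-0.105  0.041 -0.036] op 0.0262 v 0.007 q1 -0.45 q7 -2.18
```

```bash
python3 -m crank '[{"turn":[0,0.001,0],"translation":[-0.0005,0,-0.003],"claw":255},{"turn":[0,0,0],"translation":[0,0,-0.003],"claw":255},{"turn":[0,0,0],"translation":[0,0,0],"claw":255}]'; python3 st.py
```

```text
clock: 8.45
ee_pos: [0.6045, 0.2085, 0.0637]
orientation: [0.988, -0.157, 0.001, 0.0]
contact_force: [-0.9, 0.2, -1.2]
opening: 0.026
t 8.45 p [0.6045 0.2085 0.0637] tilt turn needed wx 0.0004 wy 0.0021 yaw -18.03 deg (-0.3148) F [-0.88  0.24 -1.17] T [-0.052  0.252  0.028] op 0.0260 v 0.016 q1 -0.45 q7 -2.18
```

```bash
python3 -m crank '[{"turn":[0,0.002,0],"translation":[-0.0008,0,-0.003],"claw":255},{"turn":[0,0,0],"translation":[0,0,-0.003],"claw":255},{"turn":[0,0,0],"translation":[0,0,0],"claw":255}]'; python3 st.py
```

```text
clock: 8.75
ee_pos: [0.6035, 0.2088, 0.0568]
orientation: [0.988, -0.157, -0.0, 0.0]
contact_force: [-1.1, -0.0, -0.0]
opening: 0.026
t 8.75 p [0.6035 0.2088 0.0568] tilt turn needed wx -0.0000 wy -0.0001 yaw -18.02 deg (-0.3146) F [-1.06 -0.01 -0.  ] T [-0.142  0.058  0.031] op 0.0260 v 0.004 q1 -0.45 q7 -2.18
```

Nearly home and almost force-free. I lower the rest of the way.

```bash
python3 -m crank '[{"turn":[0,0,0],"translation":[0,0,-0.002],"claw":255},{"turn":[0,0,0],"translation":[0,0,0],"claw":255},{"turn":[0,0,0],"translation":[0,0,0],"claw":255}]'; python3 st.py
```

```text
clock: 9.05
ee_pos: [0.6037, 0.2088, 0.0559]
orientation: [0.988, -0.157, 0.0, -0.0]
contact_force: [-0.4, -0.1, -0.3]
opening: 0.026
t 9.05 p [0.6037 0.2088 0.0559] tilt turn needed wx -0.0000 wy 0.0001 yaw -18.03 deg (-0.3146) F [-0.35 -0.12 -0.33] T [-0.188  0.016  0.032] op 0.0260 v 0.004 q1 -0.45 q7 -2.18
```

```bash
python3 -m crank '[{"turn":[0,0,0],"translation":[0,0,-0.002],"claw":255},{"turn":[0,0,0],"translation":[0,0,0],"claw":255},{"turn":[0,0,0],"translation":[0,0,0],"claw":180},{"turn":[0,0,0],"translation":[0,0,0],"claw":60},{"turn":[0,0,0],"translation":[0,0,0],"claw":60},{"turn":[0,0,0],"translation":[0,0,0],"claw":60},{"turn":[0,0,0],"translation":[0,0,0.03],"claw":60},{"turn":[0,0,0],"translation":[0,0,0.04],"claw":60},{"turn":[0,0,0],"translation":[0,0,0.03],"claw":60},{"turn":[0,0,0],"translation":[0,0,0],"claw":60}]'; python3 st.py; python3 - <<'E'
from h import *
c=save('wrist','w9');d=save('scene','scene9')
s=d['pixels'][230:310,325:405]
cv2.imwrite('pics/w9c.png',np.hstack([c['pixels'][80:400,100:540],cv2.resize(s,(320,320),interpolation=2)]))
E
```

```text
clock: 10.05
ee_pos: [0.6034, 0.2101, 0.1563]
orientation: [0.988, -0.156, -0.001, -0.0]
contact_force: [0.6, 0.4, 0.9]
opening: 0.0654
t 10.05 p [0.6034 0.2101 0.1563] tilt turn needed wx -0.0011 wy -0.0013 yaw -17.98 deg (-0.3138) F [0.59 0.39 0.91] T [ 0.01  -0.029  0.046] op 0.0654 v 0.036 q1 -0.46 q7 -2.19
```

View pics/w9c.png

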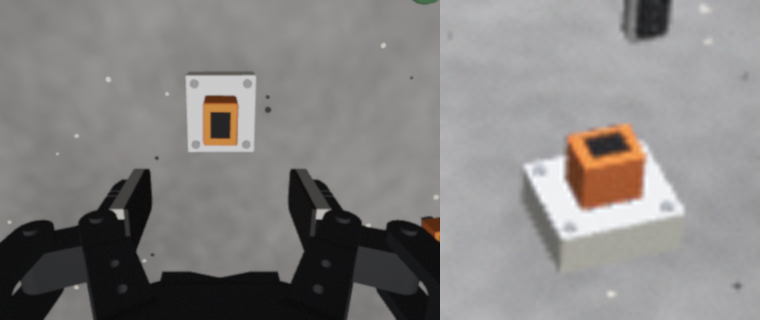

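```bash
python3 - <<'E'
from h import *
c=load('w9')
for lo in(130,150): print(topface(c,(270,150,370,250),.058,lo))
t=load('top0');w=load('w1')
cv2.imwrite('pics/podc.png',np.hstack([cv2.resize(t['pixels'][190:250,384:444],(400,400),interpolation=2),cv2.resize(w['pixels'][0:100,470:620],(600,400),interpolation=2)[:,:400]]))
E
```

```text
(((603.137939453125, 208.71299743652344), (25.667631149291992, 33.924041748046875), 72.02473449707031), ((320.0, 203.5), (41.0, 32.0), 90.0))
(((603.137939453125, 208.71299743652344), (25.667631149291992, 33.924041748046875), 72.02473449707031), ((320.0, 203.5), (41.0, 32.0), 90.0))
```

View pics/podc.png

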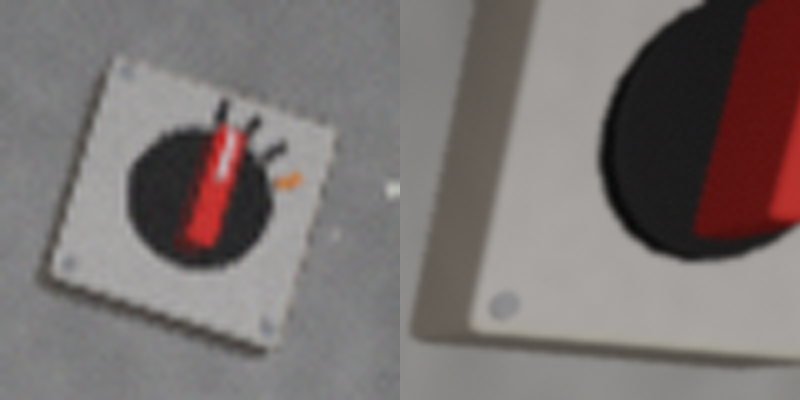

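```bash
python3 -m crank '[{"turn":[0,0,0.145],"translation":[-0.003,-0.023,0.005],"claw":0},{"turn":[0,0,0.145],"translation":[-0.003,-0.023,0.005],"claw":0},{"turn":[0,0,0.145],"translation":[-0.003,-0.023,0.005],"claw":0},{"turn":[0,0,0.145],"translation":[-0.003,-0.023,0.005],"claw":0},{"turn":[0,0,0.145],"translation":[-0.003,-0.023,0.005],"claw":0},{"turn":[0,0,0.145],"translation":[-0.003,-0.023,0.005],"claw":0},{"turn":[0,0,0.145],"translation":[-0.003,-0.023,0.005],"claw":0},{"turn":[0,0,0.145],"translation":[-0.003,-0.023,0.005],"claw":0},{"turn":[0,0,0.145],"translation":[-0.003,-0.023,0.005],"claw":0},{"turn":[0,0,0.145],"translation":[-0.003,-0.023,0.005],"claw":0}]'; python3 st.py
```

```text
clock: 11.15
ee_pos: [0.5581, -0.0225, 0.1868]
orientation: [0.829, 0.56, -0.016, 0.004]
contact_force: [-0.2, -0.8, 0.0]
opening: 0.0857
t 11.15 p [ 0.5581 -0.0225  0.1868] tilt turn needed wx 0.0236 wy -0.0217 yaw 68.07 deg (1.1881) F [-0.21 -0.8   0.  ] T [ 0.035 -0.013  0.003] op 0.0857 v 1.479 q1 0.16 q7 -0.78
```

```bash
python3 -m crank '[{"turn":[0.008,-0.007,0.145],"translation":[-0.001,-0.023,0.003],"claw":0},{"turn":[0.008,-0.007,0.145],"translation":[-0.001,-0.023,0.003],"claw":0},{"turn":[0.008,-0.007,0.145],"translation":[-0.001,-0.023,0.003],"claw":0},{"turn":[0,0,0.145],"translation":[-0.001,-0.023,0.003],"claw":0},{"turn":[0,0,0.145],"translation":[-0.001,-0.023,0.003],"claw":0},{"turn":[0,0,0.145],"translation":[-0.001,-0.023,0.003],"claw":0},{"turn":[0,0,0.145],"translation":[-0.001,-0.023,0.003],"claw":0},{"turn":[0,0,0.145],"translation":[-0.001,-0.023,0.003],"claw":0},{"turn":[0,0,0.145],"translation":[-0.001,-0.023,0.003],"claw":0},{"turn":[0,0,0.145],"translation":[-0.001,-0.023,0.003],"claw":0},{"turn":[0,0,0.145],"translation":[0,0,0],"claw":0},{"turn":[0,0,0],"translation":[0,0,0],"claw":0},{"turn":[0,0,0],"translation":[0,0,0],"claw":0}]'; python3 st.py
```

```text
clock: 12.45
ee_pos: [0.5339, -0.2633, 0.1964]
orientation: [0.157, 0.988, -0.001, -0.014]
contact_force: [0.0, -0.2, 0.6]
opening: 0.0855
t 12.45 p [ 0.5339 -0.2633  0.1964] tilt turn needed wx -0.0017 wy -0.0272 yaw 161.96 deg (2.8267) F [ 0.03 -0.16  0.55] T [ 0.026 -0.047 -0.03 ] op 0.0855 v 0.015 q1 0.83 q7 0.99
```

```bash
python3 -m crank '[{"turn":[-0.002,-0.013,0],"translation":[0.004,0.005,0.02],"claw":0},{"turn":[0,-0.013,0],"translation":[0.004,0.005,0.02],"claw":0},{"turn":[0,0,0],"translation":[0,0,0],"claw":0},{"turn":[0,0,0],"translation":[0,0,0],"claw":0}]'; python3 st.py; python3 - <<'E'
from h import *
c=save('wrist','w10')
E
```

```text
clock: 12.85
ee_pos: [0.5434, -0.2491, 0.2406]
orientation: [0.157, 0.988, 0.001, 0.001]
contact_force: [-1.0, -0.7, -0.3]
opening: 0.0855
t 12.85 p [ 0.5434 -0.2491  0.2406] tilt turn needed wx -0.0008 wy 0.0022 yaw 161.91 deg (2.8259) F [-0.99 -0.67 -0.26] T [-0.001  0.006  0.   ] op 0.0855 v 0.035 q1 0.83 q7 1.00
```

View pics/w10.png

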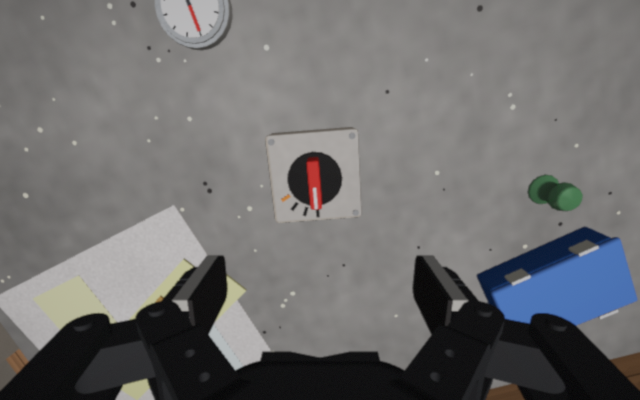

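```bash
cat >> h.py <<'E'
def disc(c,box,z):
    x0,y0,x1,y1=box; g=c['pixels'][y0:y1,x0:x1].max(2)
    m=(g<70).astype(np.uint8)*255
    h=cv2.cvtColor(c['pixels'][y0:y1,x0:x1],cv2.COLOR_BGR2HSV); m|=(((h[:,:,0]<5)|(h[:,:,0]>175))&(h[:,:,1]>140)).astype(np.uint8)*255
    m=cv2.morphologyEx(m,cv2.MORPH_OPEN,np.ones((7,7)))
    cs,_=cv2.findContours(m,cv2.RETR_EXTERNAL,cv2.CHAIN_APPROX_NONE)
    k=max(cs,key=cv2.contourArea).reshape(-1,2)+[x0,y0]
    P=np.array([onz(c,p,z)[:2] for p in k])*1000
    return cv2.minEnclosingCircle(P.astype(np.float32)),cv2.fitEllipse(P.astype(np.float32))
def bar(c,box,z,lo=150):
    x0,y0,x1,y1=box;h=cv2.cvtColor(c['pixels'],cv2.COLOR_BGR2HSV)
    m=(((h[:,:,0]<6)|(h[:,:,0]>175))&(h[:,:,1]>140)&(h[:,:,2]>lo)).astype(np.uint8)*255
    mm=np.zeros_like(m);mm[y0:y1,x0:x1]=m[y0:y1,x0:x1]; mm=cv2.morphologyEx(mm,cv2.MORPH_CLOSE,np.ones((5,5)))
    cs,_=cv2.findContours(mm,cv2.RETR_EXTERNAL,cv2.CHAIN_APPROX_NONE)
    k=max(cs,key=cv2.contourArea).reshape(-1,2)
    P=np.array([onz(c,p,z)[:2] for p in k])*1000
    return cv2.minAreaRect(P.astype(np.float32)),cv2.minAreaRect(k)
E
python3 - <<'E'
from h import *
c=load('w10')
for lo in(140,160): print('pod',white(c,(255,115,375,235),.04,lo))
print('disc',disc(c,(275,140,352,215),.048))
for lo in(80,150,180): print('bar',bar(c,(275,140,352,220),.076,lo))
cv2.imwrite('pics/w10c.png',cv2.resize(c['pixels'][120:230,260:370],None,fx=5,fy=5,interpolation=2))
E
```

```text
pod (((536.5147705078125, -252.22622680664062), (127.13445281982422, 120.80574798583984), 74.73483276367188), ((314.5, 169.0), (108.0, 119.0), 90.0))
pod (((544.5374755859375, -255.94618225097656), (96.4459228515625, 96.25926208496094), 76.3359375), ((314.6994323730469, 175.55859375), (85.91665649414062, 90.00328826904297), 85.8150863647461))
disc (((544.4601440429688, -256.3440856933594), 28.88705062866211), ((542.98095703125, -255.83514404296875), (53.54056167602539, 57.1391716003418), 165.6053009033203))
bar (((543.02490234375, -255.91444396972656), (13.153144836425781, 51.34091567993164), 76.33907318115234), ((313.76776123046875, 183.05780029296875), (50.55322265625, 13.431890487670898), 85.48600769042969))
bar (((544.5863037109375, -256.2930603027344), (10.81615161895752, 48.13408660888672), 76.3997802734375), ((313.9344787597656, 184.71380615234375), (47.25288391113281, 11.045050621032715), 85.2363510131836))
bar (((545.15380859375, -256.28814697265625), (8.393760681152344, 46.089412689208984), 76.30355834960938), ((314.1862487792969, 185.2344970703125), (45.17674255371094, 8.4706392288208), 85.2363510131836))
```

View pics/w10c.png

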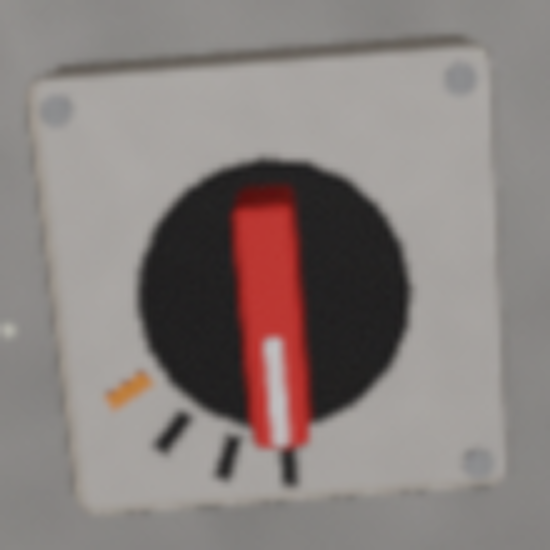

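```bash
python3 -m crank '[{"turn":[0,0,0.04],"translation":[0,-0.004,-0.035],"claw":0},{"turn":[0,0,0.038],"translation":[0,-0.004,-0.035],"claw":0},{"turn":[0,0,0],"translation":[0,0,-0.03],"claw":0},{"turn":[0,0,0],"translation":[0,0,0],"claw":0},{"turn":[0,0,0],"translation":[0,0,0],"claw":0}]'; python3 st.py; python3 - <<'E'
from h import *
c=save('wrist','w11')
for lo in(80,130,150): print('bar',bar(c,(240,140,400,300),.076,lo))
print('pod',white(c,(200,80,420,300),.04,160))
r=bar(c,(240,140,400,300),.076,150)[1]
print(tri(load('w10'),(313.93,184.71),c,r[0]))
E
```

```text
clock: 13.4
ee_pos: [0.5449, -0.2569, 0.1398]
orientation: [0.117, 0.993, 0.0, 0.003]
contact_force: [0.8, -0.1, 0.9]
opening: 0.0853
t 13.40 p [ 0.5449 -0.2569  0.1398] tilt turn needed wx 0.0007 wy 0.0066 yaw 166.56 deg (2.9069) F [ 0.8  -0.07  0.89] T [ 0.068 -0.08   0.039] op 0.0853 v 0.023 q1 0.81 q7 0.97Traceback (most recent call last):
  File "<stdin>", line 3, in <module>
  File "h.py", line 65, in bar
    P=np.array([onz(c,p,z)[:2] for p in k])*1000
                ~~~^^^^^^^
  File "h.py", line 20, in onz
    o,d=ray(c,uv);return o+d*(z-o[2])/d[2]
        ~~~^^^^^^
  File "h.py", line 15, in ray
    W=np.eye(4);W[:3,:3]=Ro.from_quat(c['q']).as_matrix();W[:3,3]=c['ee'];M=W@c['mount']
                                      ~^^^^^
KeyError: 'q'
```

View pics/w11.png

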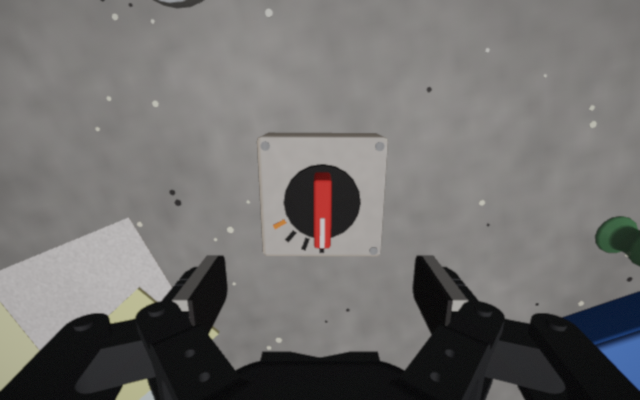

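```bash
python3 - <<'E'
from h import *
c=load('w11')
for lo in(80,130,150): 
    b=bar(c,(240,140,400,270),.076,lo);print('bar',b,'tool',Ro.from_quat(c['q']).as_matrix()[:2,:2].T@(np.array(b[0][0])-c['ee'][:2]*1000))
print('pod',white(c,(240,120,400,265),.04,160))
print(tri(load('w10'),(313.93,184.71),c,b[1][0]))
E
```

```text
bar (((542.2296752929688, -255.73162841796875), (12.486979484558105, 53.231285095214844), 76.21004486083984), ((322.0, 210.0), (74.0, 18.0), 90.0)) tool [2.82711842 0.52060677]
bar (((544.5079956054688, -256.3423156738281), (11.18807601928711, 48.474613189697266), 76.5543212890625), ((321.9999694824219, 213.49996948242188), (15.999998092651367, 66.99998474121094), 0.0)) tool [0.46929759 0.45636782]
bar (((544.9195556640625, -256.0699157714844), (10.37520980834961, 47.831546783447266), 76.31536102294922), ((322.5, 214.0), (66.0, 15.0), 90.0)) tool [0.13235845 0.81699112]
pod (((544.3478393554688, -255.85423278808594), (96.71683502197266, 95.5910873413086), 76.54986572265625), ((322.5, 196.0), (116.0, 127.0), 90.0))
(array([ 0.54376789, -0.25598765,  0.07723796]), np.float64(0.0002602576728231952))
```

```bash
python3 -m crank '[{"turn":[0.001,0.007,0],"translation":[-0.001,-0.0003,-0.02],"claw":0},{"turn":[0,0.002,0],"translation":[-0.001,0,-0.02],"claw":0},{"turn":[0,0.002,0],"translation":[-0.001,0,-0.014],"claw":0},{"turn":[0,0,0],"translation":[0,0,0],"claw":0},{"turn":[0,0,0],"translation":[0,0,0],"claw":0}]'; python3 st.py
```

```text
clock: 13.95
ee_pos: [0.545, -0.2579, 0.0876]
orientation: [0.118, 0.993, -0.001, 0.002]
contact_force: [0.3, -0.2, 0.3]
opening: 0.0854
t 13.95 p [ 0.545  -0.2579  0.0876] tilt turn needed wx 0.0028 wy 0.0028 yaw 166.48 deg (2.9056) F [ 0.3  -0.22  0.26] T [-0.003  0.004  0.006] op 0.0854 v 0.011 q1 0.78 q7 0.91
```

```bash
python3 -m crank '[{"turn":[0.002,0.003,0],"translation":[-0.001,0.0005,-0.008],"claw":0},{"turn":[0,0,0],"translation":[0,0.0003,-0.006],"claw":0},{"turn":[0,0,0],"translation":[0,0,0],"claw":0},{"turn":[0,0,0],"translation":[0,0,0],"claw":0}]'; python3 st.py
```

```text
clock: 14.35
ee_pos: [0.5452, -0.2573, 0.0743]
orientation: [0.118, 0.993, -0.001, 0.001]
contact_force: [0.6, -0.2, 0.1]
opening: 0.0857
t 14.35 p [ 0.5452 -0.2573  0.0743] tilt turn needed wx 0.0014 wy 0.0026 yaw 166.46 deg (2.9052) F [ 0.57 -0.19  0.08] T [ 0.041 -0.011 -0.001] op 0.0857 v 0.002 q1 0.77 q7 0.90
```

Centred over the bar. I close the gripper on it.

```bash
python3 -m crank '[{"turn":[0,0,0],"translation":[-0.0008,0,0],"claw":180},{"turn":[0,0,0],"translation":[0,0,0],"claw":200},{"turn":[0,0,0],"translation":[0,0,0],"claw":255},{"turn":[0,0,0],"translation":[0,0,0],"claw":255},{"turn":[0,0,0],"translation":[0,0,0],"claw":255},{"turn":[0,0,0],"translation":[0,0,0],"claw":255},{"turn":[0,0,0],"translation":[0,0,0],"claw":255}]' 40; python3 st.py; python3 - <<'E'
from h import *
c=save('wrist','w12')
E
```

```text
clock: 15.05
ee_pos: [0.5453, -0.2553, 0.0753]
orientation: [0.117, 0.993, 0.001, 0.002]
contact_force: [0.6, -0.5, -0.3]
opening: 0.0098
t 15.05 p [ 0.5453 -0.2553  0.0753] tilt turn needed wx -0.0013 wy 0.0050 yaw 166.51 deg (2.9062) F [ 0.6  -0.49 -0.31] T [-0.115  0.062 -0.033] op 0.0098 v 0.001 q1 0.77 q7 0.90
```

View pics/w12.png

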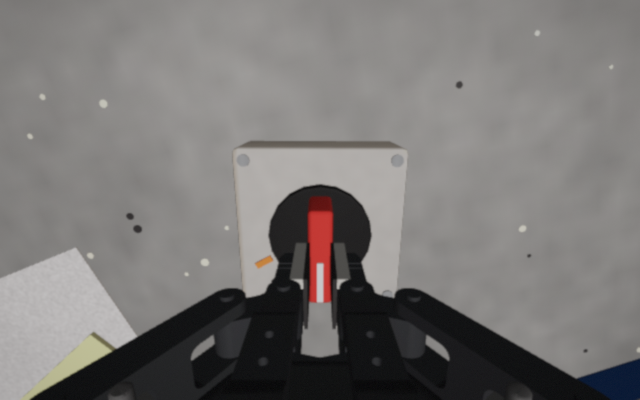

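```bash
python3 -m crank '[{"turn":[0,0.004,-0.09],"translation":[-0.0005,0,0],"claw":255},{"turn":[0,0,-0.09],"translation":[0,0,0],"claw":255},{"turn":[0,0,-0.09],"translation":[0,0,0],"claw":255},{"turn":[0,0,-0.09],"translation":[0,0,0],"claw":255}]' 60; python3 st.py
```

```text
clock: 15.5
ee_pos: [0.5452, -0.2557, 0.0754]
orientation: [0.299, 0.954, 0.001, 0.001]
contact_force: [-0.5, 0.9, 0.3]
opening: 0.0087
t 15.50 p [ 0.5452 -0.2557  0.0754] tilt turn needed wx -0.0005 wy 0.0023 yaw 145.15 deg (2.5334) F [-0.55  0.93  0.26] T [ 0.181 -0.015  0.038] op 0.0087 v 0.782 q1 0.73 q7 0.58
```

```bash
python3 -m crank '[{"turn":[0,0.001,-0.09],"translation":[-0.0003,0,0],"claw":255},{"turn":[0,0,-0.09],"translation":[0,0,0],"claw":255},{"turn":[0,0,-0.09],"translation":[0,0,0],"claw":255},{"turn":[0,0,-0.09],"translation":[0,0,0],"claw":255},{"turn":[0,0,0],"translation":[0,0,0],"claw":255}]'; python3 st.py
```

```text
clock: 16.0
ee_pos: [0.5449, -0.2559, 0.0754]
orientation: [0.472, 0.882, -0.0, 0.001]
contact_force: [0.4, 1.7, -0.8]
opening: 0.0086
t 16.00 p [ 0.5449 -0.2559  0.0754] tilt turn needed wx 0.0011 wy 0.0013 yaw 123.72 deg (2.1593) F [ 0.45  1.67 -0.82] T [ 0.191 -0.023  0.091] op 0.0086 v 0.034 q1 0.68 q7 0.27
```

```bash
python3 -m crank '[{"turn":[0,0,-0.09],"translation":[-0.0003,0.0003,0],"claw":255},{"turn":[0,0,-0.09],"translation":[0,0,0],"claw":255},{"turn":[0,0,-0.09],"translation":[0,0,0],"claw":255},{"turn":[0,0,-0.08],"translation":[0,0,0],"claw":255},{"turn":[0,0,0],"translation":[0,0,0],"claw":255},{"turn":[0,0,0],"translation":[0,0,0],"claw":255}]'; python3 st.py; python3 - <<'E'
from h import *
c=save('wrist','w13');d=save('top','top13')
cv2.imwrite('pics/w13c.png',np.hstack([c['pixels'][100:400,150:500],cv2.resize(d['pixels'][190:250,384:444],(300,300),interpolation=2)]))
E
```

```text
clock: 16.6
ee_pos: [0.5446, -0.256, 0.0754]
orientation: [0.617, 0.787, -0.001, 0.001]
contact_force: [0.0, 0.6, -0.7]
opening: 0.008
t 16.60 p [ 0.5446 -0.256   0.0754] tilt turn needed wx 0.0023 wy 0.0006 yaw 103.85 deg (1.8124) F [ 0.01  0.56 -0.74] T [0.111 0.042 0.127] op 0.0080 v 0.008 q1 0.64 q7 -0.00
```

View pics/w13c.png

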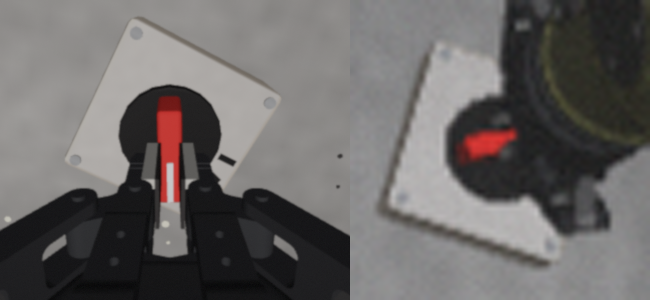

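```bash
python3 - <<'E'
from h import *
c=load('w13')
w=lambda u,v,z:onz(c,(u+150,v+100),z)[:2]*1000
a=w(135,18,.04);b=w(280,95,.04);d=w(67,163,.04)
ang=lambda p:np.degrees(np.arctan2(p[1],p[0]))
print('edges',ang(b-a),ang(d-a)) 
b_=bar(c,(300,190,350,310),.076,150);print('bar',b_)
h=w(170,166,.076);k=w(171,200,.076);print('line',ang(k-h))
l1=w(159,112,.076);l2=w(161,200,.076);r1=w(181,112,.076);r2=w(180,200,.076);print(ang(l2-l1),ang(r2-r1))
E
```

```text
edges -13.73045743062119 -103.44671078071013
bar (((544.7409057617188, -255.930908203125), (10.599531173706055, 48.565948486328125), 13.85624885559082), ((319.0, 256.0), (90.0, 22.0), 90.0))
line -74.61729054561204
-75.46951088553712 -76.17705286477826
```

The dial is at 62.4° (1.089 rad) against the pod edges, measured from the bar. That is past the third click and short of the stop, so I hold it there.

```bash
python3 -m crank '[{"turn":[0,0,-0.001],"translation":[0,0,0],"claw":255},{"turn":[0,0,0],"translation":[0,0,0],"claw":255},{"turn":[0,0,0],"translation":[0,0,0],"claw":255},{"turn":[0,0,0],"translation":[0,0,0],"claw":255},{"turn":[0,0,0],"translation":[0,0,0],"claw":255},{"turn":[0,0,0],"translation":[0,0,0],"claw":255},{"turn":[0,0,0],"translation":[0,0,0],"claw":255},{"turn":[0,0,0],"translation":[0,0,0],"claw":255},{"turn":[0,0,0],"translation":[0,0,0],"claw":255},{"turn":[0,0,0],"translation":[0,0,0],"claw":255},{"turn":[0,0,0],"translation":[0,0,0],"claw":255},{"turn":[0,0,0],"translation":[0,0,0],"claw":255}]'; python3 st.py
```

```text
clock: 17.9
ee_pos: [0.5446, -0.256, 0.0754]
orientation: [0.616, 0.787, -0.0, 0.001]
contact_force: [0.5, 0.2, 0.2]
opening: 0.0084
t 17.90 p [ 0.5446 -0.256   0.0754] tilt turn needed wx 0.0015 wy 0.0008 yaw 103.90 deg (1.8134) F [0.54 0.23 0.22] T [0.161 0.058 0.101] op 0.0084 v 0.001 q1 0.64 q7 0.00
```

```bash
python3 -m crank '[{"turn":[0,0,-0.001],"translation":[0,0,0],"claw":255},{"turn":[0,0,0],"translation":[0,0,0],"claw":255},{"turn":[0,0,0],"translation":[0,0,0],"claw":255},{"turn":[0,0,0],"translation":[0,0,0],"claw":255},{"turn":[0,0,0],"translation":[0,0,0],"claw":255},{"turn":[0,0,0],"translation":[0,0,0],"claw":255},{"turn":[0,0,0],"translation":[0,0,0],"claw":255},{"turn":[0,0,0],"translation":[0,0,0],"claw":255},{"turn":[0,0,0],"translation":[0,0,0],"claw":255},{"turn":[0,0,0],"translation":[0,0,0],"claw":255},{"turn":[0,0,0],"translation":[0,0,0],"claw":255},{"turn":[0,0,0],"translation":[0,0,0],"claw":255},{"turn":[0,0,0],"translation":[0,0,0],"claw":255},{"turn":[0,0,0],"translation":[0,0,0],"claw":255},{"turn":[0,0,0],"translation":[0,0,0],"claw":255}]'; python3 st.py; python3 - <<'E'
from h import *
c=save('wrist','w14');d=save('scene','scene14');c=load('w14')
print(bar(c,(300,190,350,310),.076,150))
cv2.imwrite('pics/f.png',np.hstack([c['pixels'][100:400,150:500],cv2.resize(d['pixels'][130:310,230:410],(300,300),interpolation=2)]))
E
```

```text
clock: 19.4
ee_pos: [0.5446, -0.256, 0.0754]
orientation: [0.617, 0.787, -0.0, 0.001]
contact_force: [-0.2, 0.4, -0.9]
opening: 0.0084
t 19.40 p [ 0.5446 -0.256   0.0754] tilt turn needed wx 0.0016 wy 0.0009 yaw 103.84 deg (1.8123) F [-0.15  0.37 -0.88] T [0.111 0.044 0.115] op 0.0084 v 0.002 q1 0.64 q7 0.00
(((544.747314453125, -255.97177124023438), (10.601140975952148, 48.558250427246094), 13.830270767211914), ((319.0, 256.0), (90.0, 22.0), 90.0))
```

View pics/f.png

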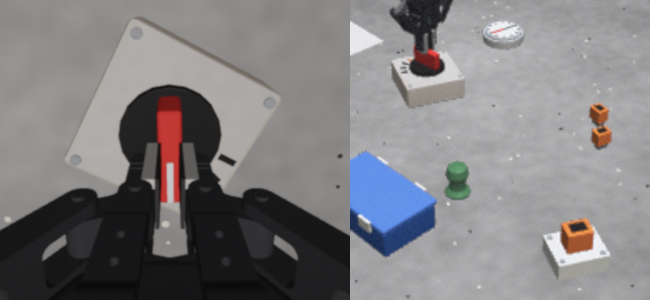

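The dial is still held at about 1.09 rad after more than 2.8 s. The relay sits flush in its base, and the box, stopper and compass look undisturbed. I hand it in.

```bash
python3 -c "
from bench import manip
print(manip.job_done())"; python3 st.py
```

```text
the job is handed in; nothing more can be done
None
the job is handed in; nothing more can be done
```

I plugged the large orange relay into the white base and let go of it. I then gripped the red bar, turned the dial clockwise past two clicks to the third, and handed the job in at about 19.5 s of robot time while still holding it.

- **Relay:** after release, the wrist view put it about 1 mm from the measured hole centre and aligned to about 0.1°. The scene view showed the shell flush on the block. There was a slight rub on the chamfer on the way in, with forces of about 1 N.
- **Dial:** before the hold, the bar measured 62.4° (1.09 rad) from the pod's axis, which is between the third click and the stop. It stayed there unchanged for at least 2.8 s.
- **Bystanders:** the arm never went near them. In the last picture the box, stopper and compass looked undisturbed. The marlinspike was outside that crop, so I didn't check it at the end.
- **Disagreements:** the two-view height of the relay's top came out at 41 mm against the stated 46 mm, probably because the arm was still settling. The bar's top came out at 77 mm against 76 mm, and the relay base's at 23.5 mm against 26 mm. The sideways wrist-camera offset I assumed was too large: the gripper settled about 2 mm from my aim when it closed on the bar.

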